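# Work the wedge out of a glue press and take out the mended case

### The job

The glue on the mended pen case has set. Work the tight wooden wedge out of the little press with small swings from side to side and a light pull, without shifting the press (it only stands on the desk, so a hard straight pull drags it along), and lay the wedge on the bare desk clear of the press. Then draw the pen case out of the press and lay it flat in the middle of the notebook.

Things in the scene. Friction and masses are not known exactly. Their poses are not given: they have to be found in the camera images.
- press: Wedge press, 190 mm wide (y), 130 deep, 109 high, about 2.4 kg, loose on rubber feet: slides at 10 to 18 N. Origin on the desk under the beam's middle; front is -x. Base plate x -55 to 75, z 3 to 19. Studs 12 mm thick at x 0, y +-50; beech beam on them x -15 to 15, y -68 to 68, z 69 to 94. From below: base, sprung bed, pen case, pressing board, wedge, steel seat under the beam
- press_seat (a point): Middle of the inclined steel seat (14 mm deep) under the beam, on the beam's centre line, 66 mm above the desk; the tight wedge turns about this point when its thick end is swung sideways. Two steel guide bars beside the wedge (x -34 to 18, z 62 to 71 in the press's frame), 1.5 mm clear of it, let it swing about 3.5 degrees each way; more twists the press
- press_front (a point): Middle of the front upper edge of the press's base plate, 19 mm above the desk
- press_platen (a joint): Height in m of the light (150 g) pressing board, 0 as built: underside 41.5, top 55.5 mm above the desk (a steel strip 14 mm deep under the seat); x -28 to 28, y -66 to 66, guided by the studs. The sprung bed (56 by 70 mm) below presses case, board and wedge up with 25 to 65 N, set differently each time; they rise 2 to 6 mm, easing, as the wedge comes out
- wedge: Wooden wedge, 130 mm long (x), 20 wide (y), 60 g, 8 mm thick at its thin end (+x), 26 at its thick end; flat underside, origin in that face's middle. Starts level in the press, underside at z 55.5 mm, origin 49 to 53 mm before the press's origin, 100 mm sticking out in front of the beam. Loose at the latest when drawn out 25 mm; clear of the guide bars, to be lifted, after 50 mm
- wedge_thick_end (a point): Middle of the wedge's thick end face, 65 mm from its origin along its -x, 13 mm above its underside. Friction (about 0.6 on both faces) locks it: a straight pull takes 20 to 80 N and drags the press. Swinging it about the seat takes 0.3 to 1.1 Nm, and while it swings it creeps out 1 to 3 mm a swing with a light pull (under 10 N); greedier swings drag the press
- pen_case: Flat black pen case, 166 mm long (y), 26 wide (x), 14 high, 80 g, rigid. Origin in its underside's middle. Starts between bed and pressing board, long axis along the press's x, underside at z 28 mm, middle 17 mm before the press's origin, 85 mm sticking out before the beam. With the wedge gone it lies 2 to 6 mm higher and draws out forwards; clear after 105 mm (its tail sags)
- notebook: Closed purple notebook flat on the desk, 210 mm (x) by 152 mm (y), 11 mm high, wire spine 14 mm. Origin in the middle of its underside
- brown_bottle: Bystander: small brown bottle with white cap, 32 mm wide, 70 mm high, origin in the middle of its foot
- loupe: Bystander: small folded loupe, 36 by 26 by 16 mm, origin in the middle of its underside
- dish: Bystander: clear round dish with grains, 60 mm wide, 13 mm high, origin in the middle of its underside

How it is judged:
On the way:
1. the wedge is out of the press: its middle more than 88 mm from the press's seat (distance between wedge and press_seat above 0.088 m), for 0.2 s.
At the end, for the whole second after the job is handed in: The wedge rests on the bare desk, over 100 mm from the middles of press and notebook and touching neither; the pen case lies flat, upright and still on the notebook, its middle within 50 mm of the notebook's along each side; the press is within 6 mm of where it stood (height (world z) of wedge below 0.029 m and horizontal distance between wedge and press above 0.1 m and horizontal distance between wedge and notebook above 0.1 m and linear speed of each of wedge, pen_case below 0.02 m/s and not (contact force between wedge and press above 0.05 N) and not (contact force between wedge and notebook above 0.05 N) and x of pen_case in the frame of notebook between -0.05 and 0.05 m and y of pen_case in the frame of notebook between -0.05 and 0.05 m and z of pen_case in the frame of notebook between 0.005 and 0.018 m and angle between pen_case's own z axis and vertical below 0.12 rad and distance of each of press_front, press from where it was at the start of the episode below 0.006 m).
It fails at once if the press is dragged, turned or pushed more than 6 mm from where it stood (distance of any of press, press_front from where it was at the start of the episode above 0.006 m).
It fails at once if a bystander (bottle, loupe or dish) is pushed more than 30 mm or the bottle is knocked over (distance of any of brown_bottle, loupe, dish from where it was at the start of the episode above 0.03 m or angle between brown_bottle's own z axis and vertical above 0.5 rad).
It also fails if it takes over 61 s, if anything falls off the work surface, if the arm or the gripper's body presses on something with over 40 N, if the wrist force passes 120 N, or if a joint passes its speed limit or range.

### The arm

A 7-joint arm with a two-finger parallel gripper is mounted at the origin on a cart in front of the work surface, level with it; the furniture and walls round the work are solid. World frame = base frame: x ahead of the robot, y to its left, z up, the work surface at z = 0. Lengths are in m, angles in rad, forces in N, time in s.
With the tool pointing down it reaches from about 0.4 to 0.85 m from the base axis. Payload 4.5 kg.
Tool frame: the origin (TCP) lies on the mounting face of the last link; the fingertips stand manip.tcp_to_tips ahead of it and the grasp point (between the pads) lies 155 mm ahead of it (manip.tcp_to_tips is the distance from the TCP to the fingertips, in m); x points along the fingers, z is the direction in which the jaws open and shut, and the axes are right-handed (so a half turn about x gives the same grasp; the last joint's range is limited). The gripper opens to 85 mm and grips with 20 to 120 N. Pads are 22 mm wide; open, the fingers measure 114 mm over their backs; the gripper's body (76 mm by 85 mm) begins 54 mm behind the grasp point. The pads swing forward as they close: fully open they stand 13 mm farther back than shut.
Start: joints at [1.207, 0.689, -0.195, 1.565, 0.157, 0.902, -0.215], TCP at [0.242, -0.576, 0.405] pointing down, gripper open.
Joint ranges: [-3.01, 3.01], [-0.46, 2.08], [-1.47, 1.51], [0.13, 2.56], [-1, 4.14], [0.04, 2.09], [-2.66, 2.66]. Speed limits (rad/s): [2.57, 2.57, 3.14, 3.14, 3.14, 3.14, 3.14].

### API

Orientations are given as [roll, pitch, yaw] about the fixed x, y, z axes, in that order (R = Rz(yaw) Ry(pitch) Rx(roll)).
In Python, from workcell import telemetry, eyes, ticket, manip gives the robot as it stands.
- The arm moves only by the tool send_rows, never from a script. Its argument "plan" is text: rows parted by semicolons, each of 7 numbers parted by spaces: the shift along the tool's x, y, z in mm, then the turn, a rotation vector about the tool's x, y, z in rad, then the opening in per cent of the stroke, from 0 (shut) to 100 (fully open). In form: dx dy dz wx wy wz hand; .... A call has 1 to 10 rows; each row shifts and turns the commanded pose from where the row before left it, along the tool's axes as they then stand; what a row does not reach is not made up. A row lasts 1/10 s, in which the tool goes at most 50 mm and 8.59 degrees, less where a joint would pass 70% of its speed; a pose out of reach is approached as far as the arm can. A call is refused whole if a number of a shift passes 50 or a number of a turn 0.15, either way. A call with a gripper value outside its range is refused whole. The fingers move at their own pace and stop on an object; "grip_force" is the grip in N (left out, the last holds). Time passes only in rows, so rows that do not move let the fingers close. It gives the time, the measured TCP pose, the force and the opening at its end, in the units of the state.
- telemetry.sense(): the state, without advancing time (a new reading comes with each control period).
- eyes.snapshot(name): name is "side" or "top"; returns the picture (400x640x3 uint8, blue, green, red); there is no depth.
- eyes.camera_model(name): a dict with "K" (3x3 intrinsics, pixels), "R" (3x3) and "t" (3): a world point X has camera coordinates R X + t. Camera axes: x right, y down, z forward; pixel columns grow to the right and rows downward; lengths in m; the calibration is good to about 2 mm. A picture is of the moment at which its call begins. camera_model takes no time and is no camera call.
- ticket.hand_in(): hands the job in, once; it reports no verdict.
Trained networks look in the newest picture that a camera, given by its name, has taken for a name from the list of things; names that differ only in an ending like _2 or _b are one class to them, and where a whole thing is asked for, a point or a joint stands for the part that bears it (a point fixed in the world has none). Each returns a list of dicts, best first, with "score" (0 to 1); they miss things now and then, are a little off and sometimes report something else, mostly with a low value. They report only what shows in the picture. A call takes as long as a camera call.
- eyes.recognise(name, camera): "pixel" ([column, row] in pixels, amid what is visible of it).
The state is a dict: "clock": time; "joints": joint angles; "qvel": joint speeds; "tau": joint torques, N m; "position": TCP position; "ee_rot": TCP orientation; "force": force on the tool from outside, world axes, zero at the start; "torque": the same for the moment, N m; "finger_gap": finger opening in m.
Only numpy, scipy, OpenCV 4.12 (cv2) and the standard library are available. Lean on these libraries where they do the work, as an engineer would, in place of code of your own. Each camera call takes 0.05 s, during which the arm holds its last target. There are 200 camera calls.

## Working session

There is one attempt and no reset: what is moved stays moved. The work goes in short steps, Python scripts to look and compute and a tool call to move; the robot and the scene stay as the last step left them, time stands still between calls to the robot, and variables do not carry over. Pictures are saved under pics/ and viewed, about 8 in all and at most 12, crops included, and the job is handed in when it is done.

Besides the shell and the picture viewer there is one more tool, called after ">>>" by a JSON object that holds its "op" and its "data". send_rows: Moves the arm, as the interface text tells. Its arguments: {"type":"object","properties":{"plan":{"type":"string"},"grip_force":{"type":"number"}},"required":["plan"]}

```bash
mkdir -p pics; ls; python3 - <<'E'
from workcell import telemetry, eyes, ticket, manip
import cv2,numpy as np
print(telemetry.sense(), manip.tcp_to_tips)
for c in ['top','side']:
    im=eyes.snapshot(c); cv2.imwrite(f'pics/{c}0.png',im)
    m=eyes.camera_model(c); print(c,m['K'].tolist() if hasattr(m['K'],'tolist') else m['K'],np.round(m['R'],4).tolist(),m['t'])
    for n in ['press','press_seat','wedge','pen_case','notebook','brown_bottle','loupe','dish']:
        r=eyes.recognise(n,c); print(n,[(np.round(d['pixel']).tolist(),round(d['score'],2)) for d in r[:2]])
E
```

```text
pics
{'clock': 0.0, 'joints': array([ 1.20679596,  0.68996995, -0.19447751,  1.56638121,  0.1572854 ,
        0.90251696, -0.21510565]), 'qvel': array([-4.79027855e-05, -1.31129088e-03,  8.61304705e-04,  1.49421127e-03,
        4.15962984e-04,  1.60352284e-03,  1.79869324e-03]), 'tau': array([-4.83769782e-04, -5.39599621e+01, -1.26689259e+00, -1.58539635e+01,
        9.04697052e-03,  9.39144316e-03,  2.20446049e-05]), 'position': array([ 0.24194528, -0.5758938 ,  0.40388168]), 'ee_rot': array([-3.05960167,  1.56890887,  2.05063379]), 'force': array([0.09570577, 0.01889814, 0.99265326]), 'torque': array([-0.00889846,  0.03271277,  0.02962444]), 'finger_gap': 0.08557525666491185} 0.1734
top [[465.46182413465436, 0.0, 322.71663574691854], [0.0, 465.46182413465436, 190.71430429323811], [0.0, 0.0, 1.0]] [[0.0178, -0.9998, 0.0096], [-0.9876, -0.0191, -0.156], [0.1561, -0.0067, -0.9877]] [-0.04759808  0.57223799  1.15052886]
press [([355.0, 184.0], 0.82)]
press_seat [([355.0, 183.0], 0.78), ([427.0, 164.0], 0.22)]
wedge [([357.0, 210.0], 0.83)]
pen_case [([356.0, 165.0], 0.62)]
notebook [([236.0, 229.0], 0.66), ([357.0, 208.0], 0.25)]
brown_bottle [([427.0, 161.0], 0.46), ([239.0, 228.0], 0.21)]
loupe [([356.0, 184.0], 0.37)]
dish [([369.0, 132.0], 0.74)]
side [[463.3056843723362, 0.0, 320.28443866217066], [0.0, 463.3056843723362, 197.36871450650014], [0.0, 0.0, 1.0]] [[-0.9999, -0.0, -0.011], [0.0101, 0.4032, -0.9151], [0.0045, -0.9151, -0.4031]] [0.54434871 0.06416673 0.99055009]
press [([305.0, 198.0], 0.66)]
press_seat [([302.0, 201.0], 0.58)]
wedge [([334.0, 179.0], 0.85)]
pen_case [([328.0, 192.0], 0.7)]
notebook [([360.0, 276.0], 0.95)]
brown_bottle [([282.0, 170.0], 0.59), ([333.0, 178.0], 0.43)]
loupe [([404.0, 237.0], 0.71)]
dish []
```

```bash
python3 - <<'E'
import cv2
a=cv2.imread('pics/top0.png')[110:310,170:470]; b=cv2.imread('pics/side0.png')[120:320,200:500]
cv2.imwrite('pics/a.png',cv2.resize(a,(798,532),interpolation=cv2.INTER_CUBIC))
cv2.imwrite('pics/b.png',cv2.resize(b,(798,532),interpolation=cv2.INTER_CUBIC))
E
```

```text
(no output)
```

View pics/a.png

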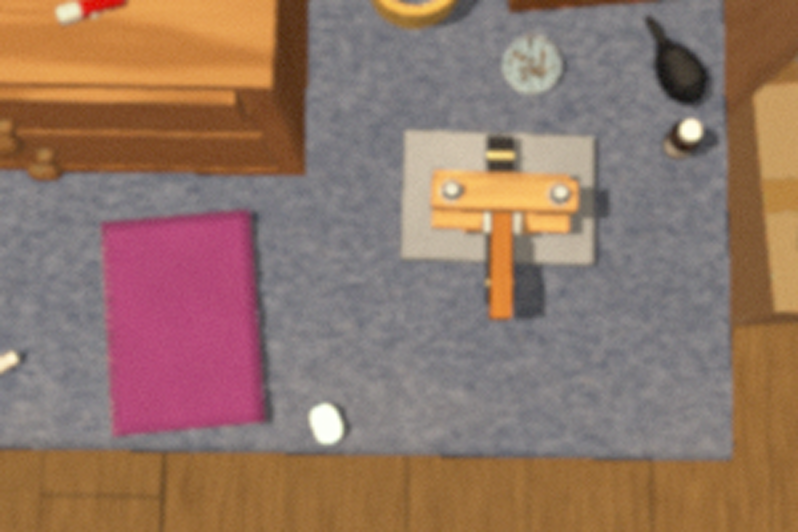

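View pics/b.png

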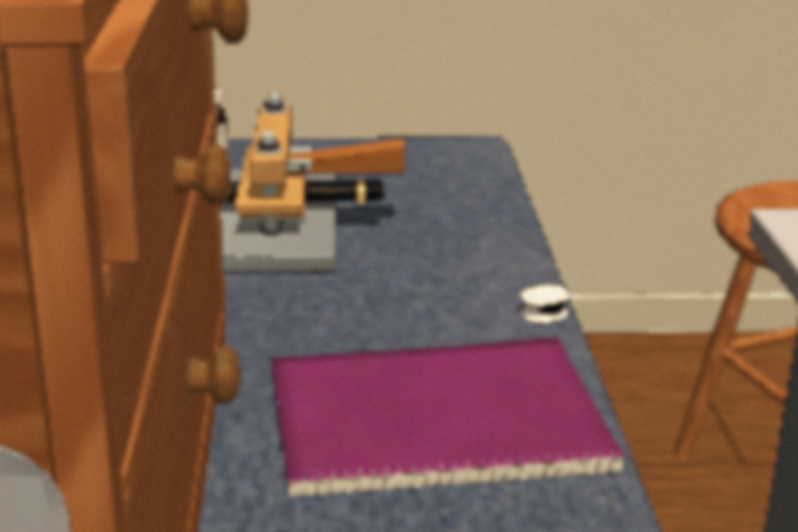

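The top view shows the press with its base corners at about (404,130), (594,136), (594,264) and (402,259) in the crop. The wedge points toward the robot with its end at (488–513,318). The notebook is at lower left, the loupe at (326,424) and the bottle at (688,135).

```bash
cat > h.py <<'E'
import numpy as np
from workcell import telemetry, eyes
from scipy.spatial.transform import Rotation as Ro
def ray(c,px,z):
    m=eyes.camera_model(c); K,R,t=map(np.array,(m['K'],m['R'],m['t']))
    d=R.T@np.linalg.solve(K,[px[0],px[1],1]); o=-R.T@t
    return o+d*(z-o[2])/d[2]
def pix(c,X):
    m=eyes.camera_model(c); p=np.array(m['K'])@(np.array(m['R'])@X+m['t']); return p[:2]/p[2]
E
python3 - <<'E'
from h import *
import cv2
np.set_printoptions(precision=4,suppress=True)
f=lambda p:(170+p[0]/2.66,110+p[1]/2.66)
g=lambda p:(200+p[0]/2.66,120+p[1]/2.66)
T=lambda p,z:ray('top',f(p),z)
c=[T(p,.019) for p in [(404,130),(594,136),(594,264),(402,259)]]
print('base',np.array(c)); print(np.linalg.norm(c[0]-c[1]),np.linalg.norm(c[1]-c[2]))
yaw=[np.arctan2(-(a-b)[0],(a-b)[1]) for a,b in[(c[0],c[1]),(c[3],c[2])]]; print('yaw',yaw)
s=[T(p,.105) for p in[(452,188),(561,191)]];print('screws',s,np.arctan2(-(s[0]-s[1])[0],(s[0]-s[1])[1]))
print('beam front top corners',T((433,211),.094),T((577,213),.094), 'back',T((433,171),.094),T((580,176),.094))
print('wedge end',T((488,318),.0815),T((513,318),.0815),'near guide',T((490,235),.072),T((514,235),.072))
n=[T(p,.011) for p in[(103,224),(249,211),(265,421),(115,434)]];print('nb',np.array(n),np.mean(n,0))
print('loupe',T((326,424),.01),'bottle',T((690,132),.07),'dish',T((532,65),.006))
print('side loupe',ray('side',g((545,300)),.012))
print('table near edge',T((400,452),0),'cabinet corner',T((303,172),0.0),'right edge',T((730,452),0))
S=lambda p,z:ray('side',g(p),z)
print('side wedge end',S((404,140),.0815),'nb side',[S(p,.011) for p in[(273,360),(558,338),(622,458),(290,485)]])
# refine with colour mask of notebook
for c in['top','side']:
    im=cv2.imread(f'pics/{c}0.png'); hsv=cv2.cvtColor(im,cv2.COLOR_BGR2HSV)
    m=cv2.inRange(hsv,(150,100,60),(175,255,255)); k,l,st,ce=cv2.connectedComponentsWithStats(m); i=1+st[1:,4].argmax()
    pts=np.argwhere(l==i)[:,::-1]; r=cv2.minAreaRect(pts.astype(np.float32)); print(c,ce[i],ray(c,ce[i],.011),r)
E
```

```text
base [[ 0.6627 -0.0334  0.019 ]
 [ 0.6603 -0.2232  0.019 ]
 [ 0.5317 -0.2225  0.019 ]
 [ 0.5331 -0.0338  0.019 ]]
0.18981831463270823 0.12862953202686428
yaw [np.float64(-0.012315753347989886), np.float64(-0.0072427670382887365)]
screws [array([ 0.5892, -0.0782,  0.105 ]), array([ 0.5884, -0.1786,  0.105 ])] -0.00841845608839194
beam front top corners [ 0.5692 -0.0614  0.094 ] [ 0.57   -0.1949  0.094 ] back [ 0.607  -0.0608  0.094 ] [ 0.6049 -0.1979  0.094 ]
wedge end [ 0.4721 -0.114   0.0815] [ 0.4725 -0.1372  0.0815] near guide [ 0.5509 -0.116   0.072 ] [ 0.5514 -0.1387  0.072 ]
nb [[0.5633 0.2628 0.011 ]
 [0.5791 0.1189 0.011 ]
 [0.3738 0.0958 0.011 ]
 [0.3589 0.2398 0.011 ]] [0.4688 0.1793 0.011 ]
loupe [0.372  0.0368 0.01  ] bottle [ 0.6545 -0.3071  0.07  ] dish [ 0.736  -0.1625  0.006 ]
side loupe [0.3705 0.0392 0.012 ]
table near edge [ 0.3463 -0.0354  0.    ] cabinet corner [0.6217 0.0675 0.    ] right edge [ 0.3519 -0.3573  0.    ]
side wedge end [ 0.47   -0.1286  0.0815] nb side [array([0.5776, 0.1232, 0.011 ]), array([0.3704, 0.096 , 0.011 ]), array([0.357 , 0.2446, 0.011 ]), array([0.5623, 0.269 , 0.011 ])]
top [238.2332 230.9035] [0.4683 0.1808 0.011 ] ((238.17259216308594, 230.91624450683594), (80.79415130615234, 56.64140701293945), 85.91438293457031)
side [363.1184 273.6488] [0.4688 0.1875 0.011 ] ((367.4505920410156, 272.8412170410156), (46.519351959228516, 128.3146514892578), 85.71085357666016)
```

```bash
cat >> h.py <<'E'
def go(gx,gy,gz,yaw=0.):
    "tool-frame delta (mm, rotvec) to grasp point target, tool down, jaws along world y turned by yaw"
    s=telemetry.sense(); R=Ro.from_euler('xyz',s['ee_rot'])
    zs=R.as_matrix()[:,2]; sg=1 if zs[1]>0 else -1
    zt=sg*np.array([-np.sin(yaw),np.cos(yaw),0]); xt=np.array([0,0,-1.]); 
    Rt=Ro.from_matrix(np.c_[xt,np.cross(zt,xt),zt])
    p=np.array([gx,gy,gz+.155]); d=R.inv().apply(p-s['position'])*1000
    print('t',round(s['clock'],2),'grasp',np.round(s['position']+R.apply([.155,0,0]),4),'gap',round(s['finger_gap'],4),'F',np.round(s['force'],1),'M',np.round(s['torque'],2))
    print('delta now-frame',np.round(d,1),'rot',np.round((R.inv()*Rt).as_rotvec(),3),'delta target-frame',np.round(Rt.inv().apply(p-s['position'])*1000,1)); print('axes\n',np.round(R.as_matrix(),3))
E
python3 -c "
from h import *
go(.488,-.127,.14)"
```

```text
t 0.9 grasp [ 0.2422 -0.5762  0.2497] gap 0.0851 F [-0.7  0.6  0.1] M [-0.   -0.02  0.  ]
delta now-frame [ 109.7  400.7 -318.9] rot [ 0.398  0.    -0.   ] delta target-frame [ 109.7  245.8 -449.2]
axes
 [[ 0.     0.922  0.387]
 [-0.     0.387 -0.922]
 [-1.     0.     0.   ]]
```

>>> {"op": "send_rows", "data": {"plan": "0 0 0 0.133 0 0 100;0 0 0 0.133 0 0 100;0 0 0 0.132 0 0 100;0 22 -40 0 0 0 100;0 22 -40 0 0 0 100;0 22 -40 0 0 0 100;0 22 -40 0 0 0 100;0 22 -40 0 0 0 100;0 22 -40 0 0 0 100;0 22 -40 0 0 0 100"}}

```text
clock: 1.9
position: [0.3969, -0.2946, 0.405]
ee_rot: [1.1, 1.57, -0.471]
force: [0.8, -0.5, -0.0]
finger_gap: 0.0856
```

>>> {"op": "send_rows", "data": {"plan": "0 22 -40 0 0 0 60;0 22 -40 0 0 0 60;0 22 -40 0 0 0 60;0 20 -40 0 0 0 60;20 16 -30 0 0 0 60;30 12 -19 0 0 0 60;30 0 0 0 0 0 60;25 0 0 0 0 0 60;0 0 0 0 0 0 60;0 0 0 0 0 0 60"}}

```text
clock: 2.9
position: [0.5104, -0.0874, 0.3]
ee_rot: [-0.913, 1.571, -2.484]
force: [-0.4, -0.0, 0.7]
finger_gap: 0.0514
```

```bash
python3 -c "
from h import *
import cv2
go(.488,-.127,.076)
a=eyes.snapshot('top')[130:270,270:450]; b=eyes.snapshot('side')[130:270,230:410]
cv2.imwrite('pics/c.png',cv2.resize(np.hstack([a,b]),(792,308),interpolation=cv2.INTER_CUBIC))"
```

```text
t 2.9 grasp [ 0.5104 -0.0874  0.145 ] gap 0.0514 F [-0.4 -0.   0.7] M [-0.06  0.    0.02]
delta now-frame [ 69.  -22.4  39.6] rot [-0.  0.  0.] delta target-frame [ 69.  -22.4  39.6]
axes
 [[-0.  1. -0.]
 [-0. -0. -1.]
 [-1. -0.  0.]]
```

View pics/c.png

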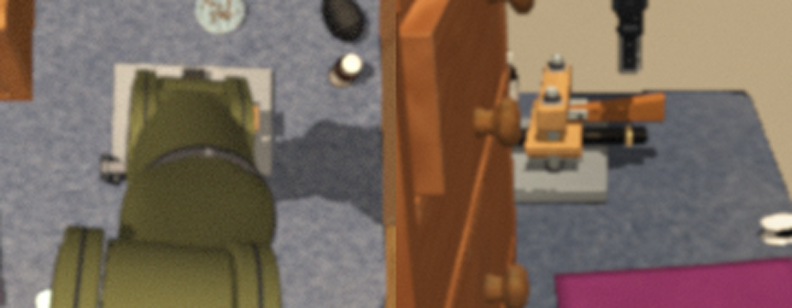

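The gripper hangs above and in front of the press and the wedge is undisturbed, so I correct the position and then descend.

>>> {"op": "send_rows", "data": {"plan": "0 -22.4 39.6 0 0 0 60;20 0 0 0 0 0 60;20 0 0 0 0 0 60;15 0 0 0 0 0 60;14 0 0 0 0 0 60;0 0 0 0 0 0 60"}}

```text
clock: 3.6
position: [0.488, -0.1271, 0.2307]
ee_rot: [-1.206, 1.571, -2.777]
force: [-1.0, 0.4, 0.4]
finger_gap: 0.0515
```

```bash
python3 -c "
from h import *
import cv2
go(.488,-.127,.076)
a=eyes.snapshot('top')[130:270,270:450]; b=eyes.snapshot('side')[130:270,230:410]
cv2.imwrite('pics/d.png',cv2.resize(np.hstack([a,b]),(792,308),interpolation=cv2.INTER_CUBIC))"
```

```text
t 3.6 grasp [ 0.4879 -0.1271  0.0757] gap 0.0515 F [-1.   0.4  0.4] M [ 0.02  0.05 -0.05]
delta now-frame [-0.3  0.  -0.1] rot [-0.001  0.     0.   ] delta target-frame [-0.3  0.  -0.1]
axes
 [[-0.     1.    -0.001]
 [-0.    -0.001 -1.   ]
 [-1.    -0.     0.   ]]
```

View pics/d.png

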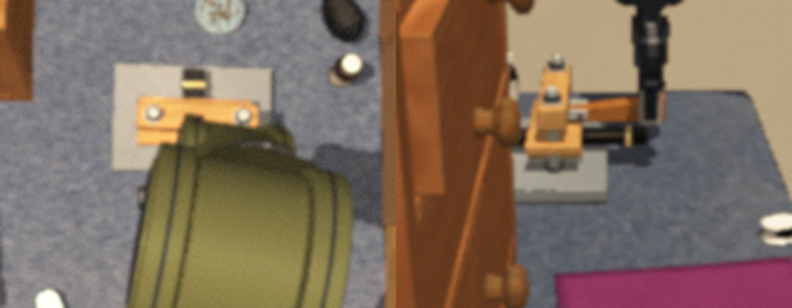

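The open pads straddle the wedge's thick end in the side view, so I close slowly.

>>> {"op": "send_rows", "data": {"plan": "0 0 0 0 0 0 32;0 0 0 0 0 0 26;0 0 0 0 0 0 24;0 0 0 0 0 0 22;0 0 0 0 0 0 20", "grip_force": 20}}

```text
clock: 4.2
position: [0.4882, -0.1266, 0.2311]
ee_rot: [1.706, 1.57, 0.135]
force: [0.1, 2.0, 3.2]
finger_gap: 0.02
```

>>> {"op": "send_rows", "data": {"plan": "0 0 0 0 0 0 15;0 0 0 0 0 0 10;0 0 0 0 0 0 10", "grip_force": 40}}

```text
clock: 4.5
position: [0.4882, -0.1266, 0.2309]
ee_rot: [1.672, 1.57, 0.101]
force: [-0.2, 3.2, 4.4]
finger_gap: 0.0192
```

```bash
python3 -c "
from h import *
go(.488,-.127,.076)"
```

```text
t 4.5 grasp [ 0.4883 -0.1266  0.0759] gap 0.0192 F [-0.2  3.2  4.4] M [ 0.51 -0.36 -0.14]
delta now-frame [-0.1 -0.2  0.4] rot [ 0.    -0.    -0.001] delta target-frame [-0.1 -0.2  0.4]
axes
 [[ 0.001  1.     0.   ]
 [ 0.     0.    -1.   ]
 [-1.     0.001 -0.   ]]
```

>>> {"op": "send_rows", "data": {"plan": "0 0 0 0 0 0 10;0 -0.3 -1.5 0.015 0 0 10;0 -0.3 -1.5 0.015 0 0 10;0 -0.3 -1.5 0.015 0 0 10", "grip_force": 60}}

```text
clock: 4.9
position: [0.4878, -0.1228, 0.231]
ee_rot: [1.216, 1.568, -0.399]
force: [1.9, -0.2, 4.2]
finger_gap: 0.0187
```

```bash
python3 -c "
from h import *
go(.4871,-.1226,.076,-.045)"
```

```text
t 4.9 grasp [ 0.4882 -0.1229  0.076 ] gap 0.0187 F [ 1.9 -0.2  4.2] M [-0.09 -0.73  0.32]
delta now-frame [-0.  -0.7 -0.1] rot [ 0.     0.001 -0.003] delta target-frame [-0.  -0.7 -0.1]
axes
 [[ 0.003  0.999 -0.045]
 [-0.001 -0.045 -0.999]
 [-1.     0.003  0.001]]
```

>>> {"op": "send_rows", "data": {"plan": "0 -0.2 1.5 -0.015 0 0 10;0 -0.2 1.5 -0.015 0 0 10;0 -0.2 1.5 -0.015 0 0 10;0 -0.2 1.5 -0.015 0 0 10;0 -0.2 1.5 -0.015 0 0 10;0 -0.2 1.5 -0.015 0 0 10"}}

```text
clock: 5.5
position: [0.4869, -0.131, 0.2309]
ee_rot: [1.721, 1.567, 0.196]
force: [4.9, 3.7, 4.0]
finger_gap: 0.0186
```

```bash
python3 -c "
from h import *
go(.4859,-.1316,.076,.045)"
```

```text
t 5.5 grasp [ 0.4874 -0.1309  0.0759] gap 0.0186 F [4.9 3.7 4. ] M [ 0.75 -1.35 -0.3 ]
delta now-frame [-0.1 -1.   0.5] rot [ 0.001 -0.001 -0.003] delta target-frame [-0.1 -1.   0.5]
axes
 [[ 0.003  0.999  0.046]
 [ 0.001  0.046 -0.999]
 [-1.     0.003 -0.   ]]
```

>>> {"op": "send_rows", "data": {"plan": "0 -0.25 -1.8 0.018 0 0 10;0 -0.25 -1.8 0.018 0 0 10;0 -0.25 -1.8 0.018 0 0 10;0 -0.25 -1.8 0.018 0 0 10;0 -0.25 -1.8 0.018 0 0 10;0 -0.25 1.8 -0.018 0 0 10;0 -0.25 1.8 -0.018 0 0 10;0 -0.25 1.8 -0.018 0 0 10;0 -0.25 1.8 -0.018 0 0 10;0 -0.25 1.8 -0.018 0 0 10"}}

```text
clock: 6.5
position: [0.4849, -0.131, 0.231]
ee_rot: [1.622, 1.566, 0.097]
force: [5.9, 2.8, 2.6]
finger_gap: 0.0189
```

```bash
cat >> h.py <<'E'
def pressline():
    "press corners seen by side camera: save crop; returns mean shift of press via template match vs first picture"
    import cv2
    a=cv2.imread('pics/side0.png'); b=eyes.snapshot('side')
    x0,x1,y0,y1=288,326,197,222   # base front corner
    r=cv2.matchTemplate(b[y0-8:y1+8,x0-8:x1+8],a[y0:y1,x0:x1],cv2.TM_CCOEFF_NORMED)
    _,v,_,l=cv2.minMaxLoc(r); j,i=l
    px=lambda q:0.5*(q[0]-q[2])/(q[0]-2*q[1]+q[2])
    print('press shift px',round(l[0]-8+px(r[i,j-1:j+2]),2),round(l[1]-8+px(r[i-1:i+2,j]),2),'score',round(v,3))
    return b
E
python3 -c "
from h import *
go(.4834,-.1316,.076,.045);pressline()"
```

```text
t 6.5 grasp [ 0.4857 -0.131   0.076 ] gap 0.0189 F [5.9 2.8 2.6] M [ 0.81 -1.56 -0.32]
delta now-frame [-0.  -1.5  0.5] rot [ 0.001 -0.    -0.005] delta target-frame [-0.  -1.5  0.5]
axes
 [[ 0.005  0.999  0.046]
 [ 0.001  0.046 -0.999]
 [-1.     0.005 -0.   ]]
press shift px -0.07 -0.02 score 0.998
```

>>> {"op": "send_rows", "data": {"plan": "0 -0.25 -1.8 0.018 0 0 10;0 -0.25 -1.8 0.018 0 0 10;0 -0.25 -1.8 0.018 0 0 10;0 -0.25 -1.8 0.018 0 0 10;0 -0.25 -1.8 0.018 0 0 10;0 -0.25 1.8 -0.018 0 0 10;0 -0.25 1.8 -0.018 0 0 10;0 -0.25 1.8 -0.018 0 0 10;0 -0.25 1.8 -0.018 0 0 10;0 -0.25 1.8 -0.018 0 0 10"}}

```text
clock: 7.55
position: [0.4828, -0.1311, 0.2311]
ee_rot: [1.573, 1.564, 0.049]
force: [7.4, 3.6, 3.1]
finger_gap: 0.0185
```

>>> {"op": "send_rows", "data": {"plan": "0 -0.25 -1.8 0.018 0 0 10;0 -0.25 -1.8 0.018 0 0 10;0 -0.25 -1.8 0.018 0 0 10;0 -0.25 -1.8 0.018 0 0 10;0 -0.25 -1.8 0.018 0 0 10;0 -0.25 1.8 -0.018 0 0 10;0 -0.25 1.8 -0.018 0 0 10;0 -0.25 1.8 -0.018 0 0 10;0 -0.25 1.8 -0.018 0 0 10;0 -0.25 1.8 -0.018 0 0 10"}}

```text
clock: 8.55
position: [0.4806, -0.1312, 0.2312]
ee_rot: [1.534, 1.563, 0.01]
force: [8.0, 2.7, 2.5]
finger_gap: 0.0189
```

```bash
python3 -c "
from h import *
go(.4784,-.1316,.076,.045);pressline()"
```

```text
t 8.55 grasp [ 0.4819 -0.1312  0.0762] gap 0.0189 F [8.  2.7 2.5] M [ 0.73 -1.98 -0.31]
delta now-frame [ 0.2 -2.2  0.3] rot [ 0.001  0.    -0.008] delta target-frame [ 0.2 -2.2  0.3]
axes
 [[ 0.008  0.999  0.046]
 [ 0.     0.046 -0.999]
 [-1.     0.008  0.   ]]
press shift px -0.07 -0.02 score 0.996
```

>>> {"op": "send_rows", "data": {"plan": "0 -0.2 -1.9 0.018 0 0 10;0 -0.2 -1.9 0.018 0 0 10;0 -0.2 -1.9 0.018 0 0 10;0 -0.2 -1.9 0.018 0 0 10;0 -0.2 -1.9 0.018 0 0 10;0 -0.2 1.9 -0.018 0 0 10;0 -0.2 1.9 -0.018 0 0 10;0 -0.2 1.9 -0.018 0 0 10;0 -0.2 1.9 -0.018 0 0 10;0 -0.2 1.9 -0.018 0 0 10"}}

```text
clock: 9.6
position: [0.4785, -0.1313, 0.2312]
ee_rot: [1.516, 1.562, -0.009]
force: [7.6, 1.4, 3.4]
finger_gap: 0.0186
```

>>> {"op": "send_rows", "data": {"plan": "0 -0.22 -1.9 0.018 0 0 10;0 -0.22 -1.9 0.018 0 0 10;0 -0.22 -1.9 0.018 0 0 10;0 -0.22 -1.9 0.018 0 0 10;0 -0.22 -1.9 0.018 0 0 10;0 -0.22 1.9 -0.018 0 0 10;0 -0.22 1.9 -0.018 0 0 10;0 -0.22 1.9 -0.018 0 0 10;0 -0.22 1.9 -0.018 0 0 10;0 -0.22 1.9 -0.018 0 0 10"}}

```text
clock: 10.6
position: [0.4763, -0.1313, 0.2313]
ee_rot: [1.496, 1.562, -0.029]
force: [7.9, 2.4, 3.4]
finger_gap: 0.0185
```

```bash
python3 -c "
from h import *
import cv2
go(.4742,-.1316,.076,.045);b=pressline()
cv2.imwrite('pics/e.png',cv2.resize(b[140:240,270:390],(720,600),interpolation=cv2.INTER_CUBIC))"
```

```text
t 10.6 grasp [ 0.4777 -0.1314  0.0763] gap 0.0185 F [7.9 2.4 3.4] M [ 0.62 -2.08 -0.23]
delta now-frame [ 0.3 -2.1  0.2] rot [ 0.002  0.001 -0.009] delta target-frame [ 0.3 -2.1  0.2]
axes
 [[ 0.009  0.999  0.047]
 [-0.     0.047 -0.999]
 [-1.     0.009  0.001]]
press shift px -0.09 -0.05 score 0.994
```

View pics/e.png

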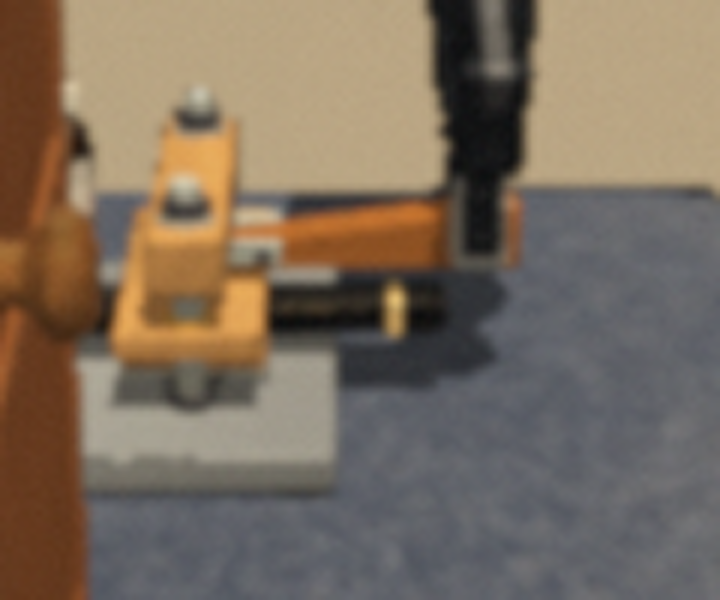

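The wedge has moved about 10 mm with no slip in the pads, and the press has not moved. I continue the same way.

>>> {"op": "send_rows", "data": {"plan": "0 -0.22 -2 0.018 0 0 10;0 -0.22 -2 0.018 0 0 10;0 -0.22 -2 0.018 0 0 10;0 -0.22 -2 0.018 0 0 10;0 -0.22 -2 0.018 0 0 10;0 -0.22 2 -0.018 0 0 10;0 -0.22 2 -0.018 0 0 10;0 -0.22 2 -0.018 0 0 10;0 -0.22 2 -0.018 0 0 10;0 -0.22 2 -0.018 0 0 10"}}

```text
clock: 11.65
position: [0.474, -0.1315, 0.2313]
ee_rot: [1.475, 1.561, -0.049]
force: [8.3, 2.7, 2.6]
finger_gap: 0.0189
```

>>> {"op": "send_rows", "data": {"plan": "0 -0.24 -2 0.018 0 0 10;0 -0.24 -2 0.018 0 0 10;0 -0.24 -2 0.018 0 0 10;0 -0.24 -2 0.018 0 0 10;0 -0.24 -2 0.018 0 0 10;0 -0.24 2 -0.018 0 0 10;0 -0.24 2 -0.018 0 0 10;0 -0.24 2 -0.018 0 0 10;0 -0.24 2 -0.018 0 0 10;0 -0.24 2 -0.018 0 0 10"}}

```text
clock: 12.65
position: [0.4718, -0.1315, 0.2314]
ee_rot: [1.462, 1.56, -0.062]
force: [9.2, 2.2, 3.8]
finger_gap: 0.0188
```

>>> {"op": "send_rows", "data": {"plan": "0 -0.24 -2 0.018 0 0 10;0 -0.24 -2 0.018 0 0 10;0 -0.24 -2 0.018 0 0 10;0 -0.24 -2 0.018 0 0 10;0 -0.24 -2 0.018 0 0 10;0 -0.24 2 -0.018 0 0 10;0 -0.24 2 -0.018 0 0 10;0 -0.24 2 -0.018 0 0 10;0 -0.24 2 -0.018 0 0 10;0 -0.24 2 -0.018 0 0 10"}}

```text
clock: 13.65
position: [0.4695, -0.1316, 0.2315]
ee_rot: [1.451, 1.559, -0.073]
force: [9.1, 1.5, 3.9]
finger_gap: 0.0183
```

```bash
python3 -c "
from h import *
go(.4672,-.132,.076,.045);b=pressline()"
```

```text
t 13.65 grasp [ 0.4713 -0.1317  0.0765] gap 0.0183 F [9.1 1.5 3.9] M [ 0.47 -2.51 -0.11]
delta now-frame [ 0.4 -2.3  0.3] rot [ 0.002  0.001 -0.012] delta target-frame [ 0.5 -2.3  0.3]
axes
 [[ 0.012  0.999  0.047]
 [-0.001  0.047 -0.999]
 [-1.     0.012  0.001]]
press shift px -0.1 -0.15 score 0.979
```

>>> {"op": "send_rows", "data": {"plan": "0 -0.21 -2.1 0.018 0 0 10;0 -0.21 -2.1 0.018 0 0 10;0 -0.21 -2.1 0.018 0 0 10;0 -0.21 -2.1 0.018 0 0 10;0 -0.21 -2.1 0.018 0 0 10;0 -0.21 2.1 -0.018 0 0 10;0 -0.21 2.1 -0.018 0 0 10;0 -0.21 2.1 -0.018 0 0 10;0 -0.21 2.1 -0.018 0 0 10;0 -0.21 2.1 -0.018 0 0 10"}}

```text
clock: 14.7
position: [0.4674, -0.1317, 0.2316]
ee_rot: [1.44, 1.558, -0.084]
force: [8.9, 2.1, 3.6]
finger_gap: 0.0185
```

>>> {"op": "send_rows", "data": {"plan": "0 -0.22 -2.1 0.018 0 0 10;0 -0.22 -2.1 0.018 0 0 10;0 -0.22 -2.1 0.018 0 0 10;0 -0.22 -2.1 0.018 0 0 10;0 -0.22 -2.1 0.018 0 0 10;0 -0.22 2.1 -0.018 0 0 10;0 -0.22 2.1 -0.018 0 0 10;0 -0.22 2.1 -0.018 0 0 10;0 -0.22 2.1 -0.018 0 0 10;0 -0.22 2.1 -0.018 0 0 10"}}

```text
clock: 15.7
position: [0.4651, -0.1319, 0.2314]
ee_rot: [1.418, 1.558, -0.106]
force: [10.3, 1.7, 3.1]
finger_gap: 0.0186
```

>>> {"op": "send_rows", "data": {"plan": "0 -0.22 -2.1 0.018 0 0 10;0 -0.22 -2.1 0.018 0 0 10;0 -0.22 -2.1 0.018 0 0 10;0 -0.22 -2.1 0.018 0 0 10;0 -0.22 -2.1 0.018 0 0 10;0 -0.22 2.1 -0.018 0 0 10;0 -0.22 2.1 -0.018 0 0 10;0 -0.22 2.1 -0.018 0 0 10;0 -0.22 2.1 -0.018 0 0 10;0 -0.22 2.1 -0.018 0 0 10"}}

```text
clock: 16.7
position: [0.4585, -0.1312, 0.2306]
ee_rot: [-2.489, 1.57, 2.27]
force: [1.5, 1.5, 4.0]
finger_gap: 0.0185
```

```bash
python3 -c "
from h import *
go(.4607,-.132,.076,.045);b=pressline()"
```

```text
t 16.7 grasp [ 0.4584 -0.1311  0.0756] gap 0.0185 F [1.5 1.5 4. ] M [ 0.29 -0.81  0.1 ]
delta now-frame [-0.4  2.2  0.9] rot [ 0.002 -0.001  0.   ] delta target-frame [-0.4  2.2  0.9]
axes
 [[-0.     0.999  0.047]
 [ 0.001  0.047 -0.999]
 [-1.    -0.    -0.001]]
press shift px -0.07 -0.22 score 0.959
```

The wedge is loose: the force fell to 1.5 N at 30 mm out. I centre it, draw it straight out and lift.

>>> {"op": "send_rows", "data": {"plan": "0 -0.5 -2.9 0.0225 0 0 10;0 -0.5 -2.9 0.0225 0 0 10;0 -2 0 0 0 0 10;0 -3 0 0 0 0 10;0 -4 0 0 0 0 10;0 -5 0 0 0 0 10;0 -5 0 0 0 0 10"}}

```text
clock: 17.45
position: [0.4364, -0.1255, 0.2303]
ee_rot: [-1.67, 1.566, 3.042]
force: [-0.4, -0.3, -0.5]
finger_gap: 0.019
```

```bash
python3 -c "
from h import *
go(.423,-.126,.076,0);b=pressline()"
```

```text
t 17.45 grasp [ 0.4356 -0.1254  0.0753] gap 0.019 F [-0.4 -0.3 -0.5] M [-0.02  0.1  -0.04]
delta now-frame [ -0.7 -13.4   0.5] rot [-0.    -0.     0.005] delta target-frame [ -0.7 -13.4   0.5]
axes
 [[-0.005  1.    -0.   ]
 [ 0.    -0.    -1.   ]
 [-1.    -0.005 -0.   ]]
press shift px -0.07 -0.25 score 0.947
```

>>> {"op": "send_rows", "data": {"plan": "0 -6 0 0 0 0 10;0 -6 0 0 0 0 10;0 -4 0 0 0 0 10;-10 0 0 0 0 0 10;-20 0 0 0 0 0 10;-20 0 20 0 0 0 10;0 0 40 0 0 0 10;0 -10 40 0 0 0 10;0 -10 34 0 0 0 10;0 0 0 0 0 0 10"}}

```text
clock: 18.5
position: [0.4001, -0.2652, 0.2816]
ee_rot: [-0.023, 1.566, -1.604]
force: [-0.3, 0.4, -0.9]
finger_gap: 0.0185
```

```bash
python3 -c "
from h import *
import cv2
go(.40,-.26,.022,0);b=pressline()
b=eyes.snapshot('side');a=eyes.snapshot('top')
cv2.imwrite('pics/f.png',cv2.resize(np.hstack([b[100:240,240:420],a[150:290,300:480]]),(792,308),interpolation=cv2.INTER_CUBIC))"
```

```text
t 18.5 grasp [ 0.4001 -0.2659  0.1266] gap 0.0185 F [-0.3  0.4 -0.9] M [0.06 0.04 0.04]
delta now-frame [ 1.046e+02 -1.000e-01 -5.700e+00] rot [-0.01   0.005  0.   ] delta target-frame [ 1.046e+02 -1.000e-01 -5.200e+00]
axes
 [[-0.     1.    -0.01 ]
 [-0.005 -0.01  -1.   ]
 [-1.    -0.     0.005]]
press shift px -0.07 -0.25 score 0.947
```

View pics/f.png

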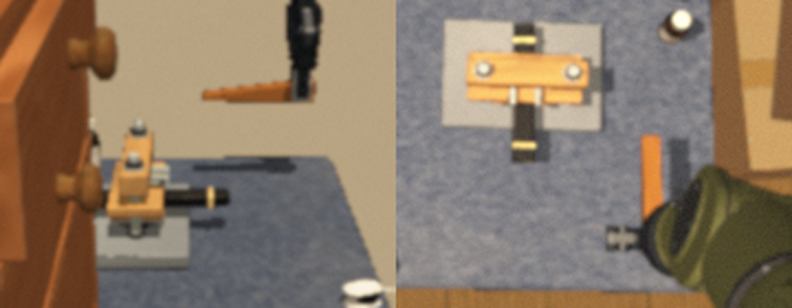

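The wedge is held level and clear of the press, and the press is unmoved. I lower it here on bare desk.

>>> {"op": "send_rows", "data": {"plan": "20 0 0 0 0 0 10;30 0 0 0 0 0 10;30 0 0 0 0 0 10;15 0 0 0 0 0 10;6 0 0 0 0 0 10;2 0 0 0 0 0 10;1.5 0 0 0 0 0 10;0 0 0 0 0 0 10"}}

```text
clock: 19.45
position: [0.4028, -0.2594, 0.1769]
ee_rot: [1.212, 1.569, -0.359]
force: [-0.2, 0.3, -0.6]
finger_gap: 0.0184
```

```bash
python3 -c "
from h import *
go(.40,-.26,.022,0)"
```

```text
t 19.45 grasp [ 0.403  -0.2595  0.0219] gap 0.0184 F [-0.2  0.3 -0.6] M [0.05 0.01 0.03]
delta now-frame [-0.1 -2.8  0.6] rot [ 0.     0.    -0.001] delta target-frame [-0.1 -2.8  0.6]
axes
 [[ 0.001  1.     0.   ]
 [-0.     0.    -1.   ]
 [-1.     0.001  0.   ]]
```

>>> {"op": "send_rows", "data": {"plan": "1.2 0 0 0 0 0 10;0 0 0 0 0 0 30;0 0 0 0 0 0 45;0 0 0 0 0 0 55;-10 0 0 0 0 0 60;-30 0 0 0 0 0 60;-40 0 0 0 0 0 60;-20 20 -30 0 0 0 60;0 30 -35 0 0 0 60;0 35 -35 0 0 0 60"}}

```text
clock: 20.45
position: [0.4875, -0.1592, 0.2767]
ee_rot: [0.833, 1.57, -0.74]
force: [1.0, -0.7, -0.7]
finger_gap: 0.0517
```

```bash
python3 -c "
from h import *
import cv2
go(.528,-.1275,.052,-.008)
b=eyes.snapshot('side');a=eyes.snapshot('top')
cv2.imwrite('pics/g0.png',b)
cv2.imwrite('pics/g.png',np.vstack([cv2.resize(b[150:240,260:400],(700,450),interpolation=cv2.INTER_CUBIC)]))
for n in ['wedge','pen_case']: print(n,[(d['pixel'],round(d['score'],2)) for d in eyes.recognise(n,'side')[:2]],[(d['pixel'],round(d['score'],2),ray('top',d['pixel'],.01)) for d in eyes.recognise(n,'top')[:1]])
E=np.array
for z in(.028,.030,.034,.042,.044,.048): print(z,(pix('side',E([.488,-.1275+.013,z]))-[260,150])*5)
"
```

```text
t 20.45 grasp [ 0.4876 -0.1594  0.1217] gap 0.0517 F [ 1.  -0.7 -0.7] M [-0.05 -0.07 -0.03]
delta now-frame [ 69.7  40.4 -31.9] rot [ 0.005  0.001 -0.001] delta target-frame [ 69.7  40.3 -32. ]
axes
 [[ 0.001  1.    -0.003]
 [-0.001 -0.003 -1.   ]
 [-1.     0.001  0.001]]
wedge [([359.3, 182.7], 0.62), ([327.0, 188.6], 0.29)] []
pen_case [([330.5, 190.9], 0.84)] [([358.0, 169.2], 0.6, array([ 0.63846416, -0.13024731,  0.01      ]))]
0.028 [421.00152666 231.10484766]
0.03 [421.04324233 227.19462825]
0.034 [421.12685989 219.35673581]
0.042 [421.29484369 203.6107718 ]
0.044 [421.33699644 199.65958373]
0.048 [421.42149107 191.73947878]
```

View pics/g.png

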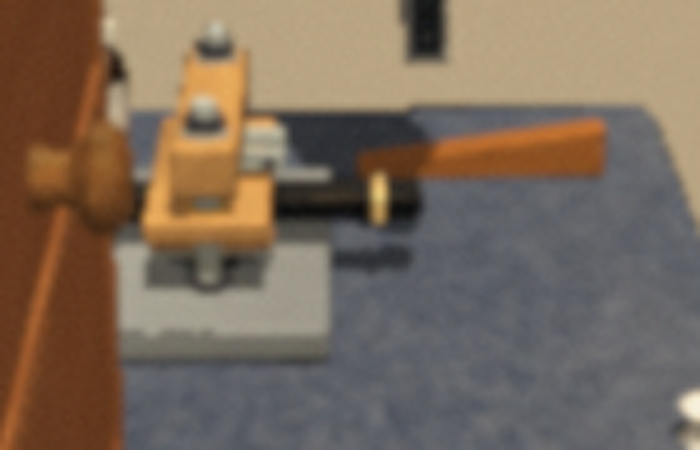

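```bash
python3 -c "
from h import *
for p,z in [((524,158),.045),((524,38),.045)]:
  print(ray('top',((p[0]-396)/2.2+300,150+p[1]/2.2),z))
go(.522,-.1275,.0515,-.008)"
```

```text
[ 0.49468775 -0.12861224  0.045     ]
[ 0.63631183 -0.12777464  0.045     ]
t 20.75 grasp [ 0.4861 -0.1606  0.1202] gap 0.0515 F [-0.5 -0.6  0.8] M [-0.06  0.03 -0.01]
delta now-frame [ 68.6  35.7 -33.1] rot [0.006 0.001 0.001] delta target-frame [ 68.7  35.4 -33.3]
axes
 [[-0.001  1.    -0.002]
 [-0.001 -0.002 -1.   ]
 [-1.    -0.001  0.001]]
```

The case is raised, with its underside at about 33 mm and its axis at y ≈ -0.128. I go to grip it just in front of the board.

>>> {"op": "send_rows", "data": {"plan": "0 18 -16.5 0 0 0 60;0 17.5 -16.5 0 0 0 60;0 0 0 0 0 0 60;20 0 0 0 0 0 60;20 0 0 0 0 0 60;15 0 0 0 0 0 60;8 0 0 0 0 0 60;5.5 0 0 0 0 0 60;0 0 0 0 0 0 60"}}

```text
clock: 21.65
position: [0.5224, -0.1273, 0.2062]
ee_rot: [-1.314, 1.57, -2.886]
force: [-0.2, -0.1, 0.3]
finger_gap: 0.0515
```

```bash
python3 -c "
from h import *
go(.522,-.128,.0515,-.008)"
```

```text
t 21.65 grasp [ 0.5222 -0.1274  0.0512] gap 0.0515 F [-0.2 -0.1  0.3] M [ 0.04 -0.02 -0.02]
delta now-frame [-0.3 -0.4  0.7] rot [0.007 0.    0.001] delta target-frame [-0.3 -0.3  0.7]
axes
 [[-0.001  1.    -0.001]
 [-0.    -0.001 -1.   ]
 [-1.    -0.001  0.   ]]
```

>>> {"op": "send_rows", "data": {"plan": "0 0 0.5 0 0 0 40;0 0 0 0 0 0 34;0 0 0 0 0 0 31;0 0 0 0 0 0 29;0 0 0 0 0 0 27;0 0 0 0 0 0 25;0 0 0 0 0 0 20", "grip_force": 20}}

```text
clock: 22.35
position: [0.5231, -0.1272, 0.2067]
ee_rot: [1.188, 1.57, -0.383]
force: [-0.1, -0.3, 2.6]
finger_gap: 0.0258
```

>>> {"op": "send_rows", "data": {"plan": "0 0 0 0 0 0 15;0 0 0 0 0 0 15;0 -1 0 0 0 0 15;0 -2 0 0 0 0 15", "grip_force": 45}}

```text
clock: 22.75
position: [0.5212, -0.1271, 0.2068]
ee_rot: [1.504, 1.567, -0.067]
force: [2.9, 0.1, 1.8]
finger_gap: 0.0244
```

```bash
python3 -c "
from h import *
go(.519,-.128,.0515,-.008);b=pressline()"
```

```text
t 22.75 grasp [ 0.5219 -0.1271  0.0518] gap 0.0244 F [2.9 0.1 1.8] M [-0.07 -0.8  -0.01]
delta now-frame [ 0.3 -2.2  0.9] rot [ 0.008  0.    -0.004] delta target-frame [ 0.3 -2.2  1. ]
axes
 [[ 0.004  1.     0.   ]
 [-0.     0.    -1.   ]
 [-1.     0.004  0.   ]]
press shift px -0.13 -0.18 score 0.946
```

>>> {"op": "send_rows", "data": {"plan": "0 -1 0 0 0 0 15;0 -1.5 0 0 0 0 15;0 -2 0 0 0 0 15;0 -2 0 0 0 0 15"}}

```text
clock: 23.2
position: [0.5135, -0.127, 0.2066]
ee_rot: [1.571, 1.57, -0.0]
force: [4.2, -0.6, 3.4]
finger_gap: 0.0243
```

```bash
python3 -c "
from h import *
go(.512,-.128,.0515,-.008);b=pressline()"
```

```text
t 23.2 grasp [ 0.5137 -0.127   0.0516] gap 0.0243 F [ 4.2 -0.6  3.4] M [-0.03 -1.01 -0.04]
delta now-frame [ 0.1 -1.5  1. ] rot [ 0.008 -0.    -0.001] delta target-frame [ 0.1 -1.5  1. ]
axes
 [[ 0.001  1.     0.   ]
 [-0.     0.    -1.   ]
 [-1.     0.001  0.   ]]
press shift px -0.12 -0.23 score 0.951
```

>>> {"op": "send_rows", "data": {"plan": "0 -2.5 0 0 0 0 15;0 -3 0 0 0 0 15;0 -3 0 0 0 0 15;0 -3 0 0 0 0 15;0 -3 0 0 0 0 15;0 -3 0 0 0 0 15;0 -3 0 0 0 0 15"}}

```text
clock: 23.95
position: [0.4926, -0.1271, 0.2065]
ee_rot: [-1.245, 1.571, -2.816]
force: [3.2, -0.9, 2.9]
finger_gap: 0.0245
```

```bash
python3 -c "
from h import *
import cv2
go(.493,-.128,.0515,-.008);b=pressline()
cv2.imwrite('pics/i.png',cv2.resize(b[150:240,260:400],(700,450),interpolation=cv2.INTER_CUBIC))"
```

```text
t 23.95 grasp [ 0.4925 -0.1271  0.0515] gap 0.0245 F [ 3.2 -0.9  2.9] M [-0.02 -0.98  0.01]
delta now-frame [-0.   0.4  0.9] rot [0.008 0.    0.   ] delta target-frame [-0.   0.4  0.9]
axes
 [[-0.  1. -0.]
 [-0. -0. -1.]
 [-1. -0.  0.]]
press shift px -0.08 -0.25 score 0.949
```

View pics/i.png

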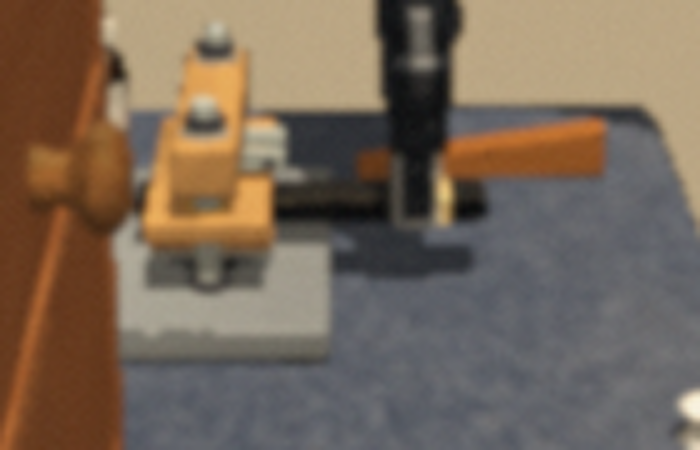

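The case slides out with the gripper at about 3 N and the press is unmoved. I continue pulling.

>>> {"op": "send_rows", "data": {"plan": "0 -4 0 0 0 0 15;0 -5 0 0 0 0 15;0 -5 0 0 0 0 15;0 -5 0 0 0 0 15;0 -5 0 0 0 0 15;0 -5 0 0 0 0 15;0 -5 0 0 0 0 15;0 -5 0 0 0 0 15;0 -5 0 0 0 0 15"}}

```text
clock: 24.9
position: [0.4483, -0.1271, 0.2064]
ee_rot: [-1.549, 1.57, -3.12]
force: [2.7, 0.1, 1.2]
finger_gap: 0.0244
```

>>> {"op": "send_rows", "data": {"plan": "0 -4 0 0 0 0 15;0 -5 0 0 0 0 15;0 -5 0 0 0 0 15;0 -5 0 0 0 0 15;0 -5 0 0 0 0 15;0 -5 0 0 0 0 15;0 -5 0 0 0 0 15;0 -5 0 0 0 0 15;0 0 0 0 0 0 15"}}

```text
clock: 25.8
position: [0.4144, -0.1292, 0.211]
ee_rot: [-1.765, 1.556, 2.947]
force: [0.2, 0.3, -2.0]
finger_gap: 0.0247
```

```bash
python3 -c "
from h import *
import cv2
go(.421,.183,.1,-.0);b=pressline()
cv2.imwrite('pics/j.png',cv2.resize(b[150:240,260:400],(700,450),interpolation=cv2.INTER_CUBIC))"
```

```text
t 25.8 grasp [ 0.4121 -0.1288  0.056 ] gap 0.0247 F [ 0.2  0.3 -2. ] M [-0.04  0.02  0.01]
delta now-frame [ -43.2    5.9 -312.3] rot [-0.    -0.003  0.015] delta target-frame [ -44.     6.6 -312.2]
axes
 [[-0.015  1.    -0.   ]
 [ 0.003 -0.    -1.   ]
 [-1.    -0.015 -0.003]]
press shift px -0.03 0.41 score 0.897
```

View pics/j.png

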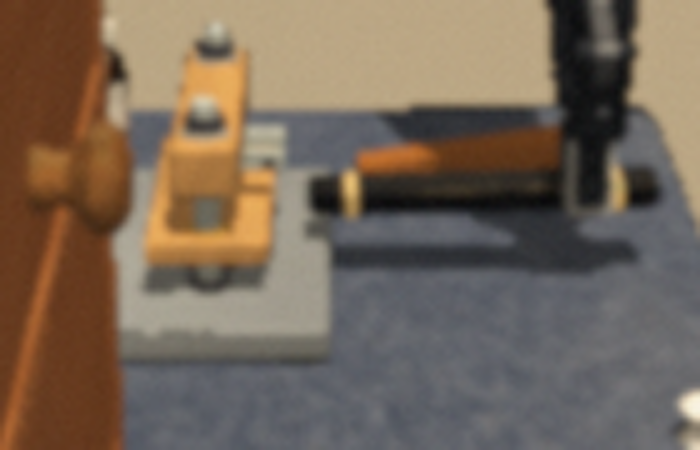

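The case is out and hangs nearly level, and the press looks unmoved. I lift and carry it to the notebook.

>>> {"op": "send_rows", "data": {"plan": "-20 3 0 0 0 0 15;-24 4 0 0 0 0 15;0 0 -30 0 0 0 15;0 0 -40 0 0 0 15;0 0 -40 0 0 0 15;0 0 -45 0 0 0 15;0 0 -45 0 0 0 15;0 0 -45 0 0 0 15;0 0 -40 0 0 0 15;0 0 -27 0 0 0 15"}}

```text
clock: 26.85
position: [0.423, 0.1861, 0.2557]
ee_rot: [-1.94, 1.559, 2.776]
force: [0.8, 0.2, -0.7]
finger_gap: 0.0247
```

```bash
python3 -c "
from h import *
import cv2
go(.421,.183,.034,0)
b=eyes.snapshot('side');a=eyes.snapshot('top')
cv2.imwrite('pics/k.png',cv2.resize(np.hstack([b[160:330,270:470],a[150:320,170:370]]),(800,340),interpolation=cv2.INTER_CUBIC))"
```

```text
t 26.85 grasp [0.4213 0.1868 0.1007] gap 0.0247 F [ 0.8  0.2 -0.7] M [ 0.03 -0.02  0.02]
delta now-frame [66.7 -1.3  3.4] rot [ 0.004 -0.004  0.011] delta target-frame [66.7 -2.   3.1]
axes
 [[-0.011  1.     0.004]
 [ 0.004  0.004 -1.   ]
 [-1.    -0.011 -0.004]]
```

View pics/k.png

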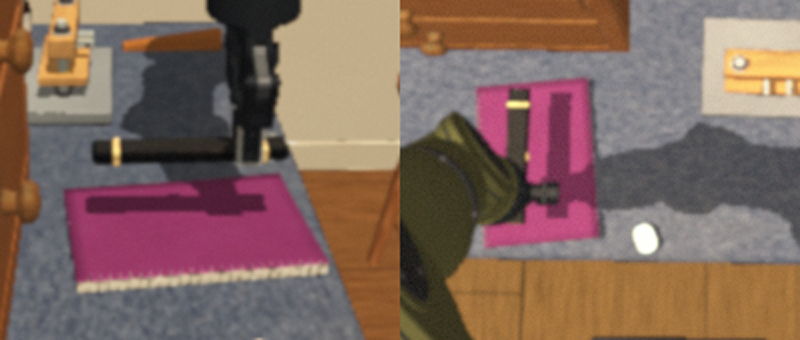

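The case is level above the notebook, so I lower it.

>>> {"op": "send_rows", "data": {"plan": "25 0 1 0 0 0 15;25 0 2 0 0 0.005 15;10 0 0 0 0 0.005 15;5 0 0 0 0 0 15;2 0 0 0 0 0 15;0 0 0 0 0 0 15"}}

```text
clock: 27.55
position: [0.4234, 0.1793, 0.1892]
ee_rot: [-2.88, 1.569, 1.833]
force: [0.4, 0.2, -0.6]
finger_gap: 0.0245
```

```bash
python3 -c "
from h import *
go(.421,.183,.030,0)"
```

```text
t 27.55 grasp [0.4233 0.1796 0.0342] gap 0.0245 F [ 0.4  0.2 -0.6] M [-0.01  0.01  0.06]
delta now-frame [ 4.3 -2.3 -3.7] rot [ 0.001 -0.002  0.   ] delta target-frame [ 4.2 -2.4 -3.7]
axes
 [[-0.     1.     0.001]
 [ 0.002  0.001 -1.   ]
 [-1.    -0.    -0.002]]
```

>>> {"op": "send_rows", "data": {"plan": "1.5 0 0 0 0 0 15;0 0 0 0 0 0 15"}}

```text
clock: 27.75
position: [0.4235, 0.1795, 0.1881]
ee_rot: [2.988, 1.568, 1.417]
force: [0.0, 0.1, -0.4]
finger_gap: 0.0248
```

```bash
python3 -c "
from h import *
go(.421,.183,.030,0)"
```

```text
t 27.75 grasp [0.4236 0.1799 0.0331] gap 0.0248 F [ 0.   0.1 -0.4] M [ 0.04  0.05 -0.06]
delta now-frame [ 3.1 -2.5 -3.5] rot [ 0.    -0.003 -0.   ] delta target-frame [ 3.1 -2.5 -3.5]
axes
 [[ 0.     1.     0.   ]
 [ 0.003  0.    -1.   ]
 [-1.     0.    -0.003]]
```

>>> {"op": "send_rows", "data": {"plan": "1 0 -1 0 0 0 15;1 0 -1 0 0 0 15;0 0 0 0 0 0 15"}}

```text
clock: 28.05
position: [0.4237, 0.1822, 0.1859]
ee_rot: [3.014, 1.568, 1.443]
force: [0.1, -0.3, -0.5]
finger_gap: 0.0245
```

>>> {"op": "send_rows", "data": {"plan": "0.8 0 0 0 0 0 15;0 0 0 0 0 0 15"}}

```text
clock: 28.25
position: [0.4239, 0.1821, 0.1852]
ee_rot: [-3.028, 1.568, 1.684]
force: [0.2, 0.6, -1.2]
finger_gap: 0.0246
```

>>> {"op": "send_rows", "data": {"plan": "0.6 0 0 0 0 0 25;0 0 0 0 0 0 40;0 0 0 0 0 0 55;0 0 0 0 0 0 60;-10 0 0 0 0 0 60;-30 0 0 0 0 0 60;-40 0 0 0 0 0 60;-40 0 0 0 0 0 60;-30 0 40 0 0 0 60;0 0 40 0 0 0 60"}}

```text
clock: 29.25
position: [0.4249, 0.102, 0.3386]
ee_rot: [2.163, 1.561, 0.595]
force: [0.8, -1.1, -0.4]
finger_gap: 0.0509
```

>>> {"op": "send_rows", "data": {"plan": "0 0 40 0 0 0 60;0 0 40 0 0 0 60;0 0 0 0 0 0 60"}}

```text
clock: 29.55
position: [0.4229, 0.0156, 0.3348]
ee_rot: [-0.737, 1.567, -2.318]
force: [1.0, -0.0, 0.4]
finger_gap: 0.0512
```

```bash
python3 -c "
from h import *
import cv2
go(.421,.183,.2,0);b=pressline()
a=eyes.snapshot('top')
cv2.imwrite('pics/l.png',cv2.resize(np.hstack([b[150:320,270:470],a[130:300,170:430]]),(782,290),interpolation=cv2.INTER_CUBIC))
for n in ['wedge','pen_case']: print(n,[(d['pixel'],round(d['score'],2),ray('side',d['pixel'],.018)) for d in eyes.recognise(n,'side')[:2]],[(d['pixel'],round(d['score'],2),ray('top',d['pixel'],.02)) for d in eyes.recognise(n,'top')[:1]])
o=cv2.imread('pics/top0.png'); t=o[156:212,318:396]
for (x0,y0,x1,y1) in [(318,156,345,180),(375,156,396,175)]:
  r=cv2.matchTemplate(a[y0-6:y1+6,x0-6:x1+6],o[y0:y1,x0:x1],cv2.TM_CCOEFF_NORMED); print(cv2.minMaxLoc(r)[1::2])"
```

```text
t 29.55 grasp [0.4225 0.0151 0.1798] gap 0.0512 F [ 1.  -0.   0.4] M [-0.04  0.04 -0.05]
delta now-frame [ -20.7   -3.8 -167.3] rot [-0.011  0.003  0.003] delta target-frame [ -20.2   -1.9 -167.4]
axes
 [[-0.003  1.    -0.011]
 [-0.003 -0.011 -1.   ]
 [-1.    -0.003  0.003]]
press shift px -0.01 0.47 score 0.884
wedge [([356.1, 181.7], 0.55, array([ 0.45174652, -0.22991789,  0.018     ]))] [([406.8, 241.1], 0.86, array([ 0.44941391, -0.25670949,  0.02      ]))]
pen_case [([361.9, 271.8], 0.57, array([0.47147971, 0.19239424, 0.018     ]))] [([235.0, 225.5], 0.62, array([0.48147767, 0.18822881, 0.02      ]))]
(0.9913529753684998, (6, 6))
(0.9951270818710327, (6, 6))
```

View pics/l.png

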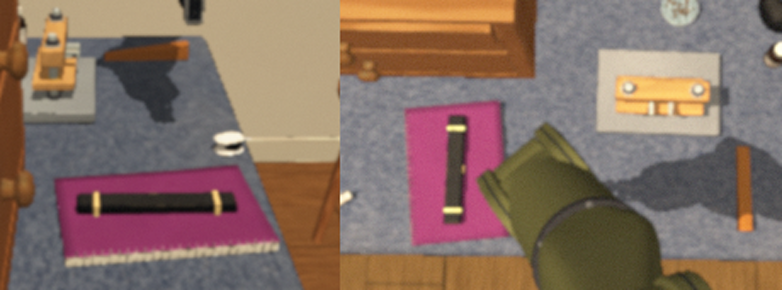

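The case lies flat in the middle of the notebook, the wedge is on bare desk, and the press corners match the first picture at zero pixels of shift. I hand in.

```bash
python3 -c "
from workcell import ticket
print(ticket.hand_in())"
```

```text
the job is handed in; nothing more can be done
None
```

I worked the wedge out of the press, laid it on the bare desk, then drew the pen case out and laid it on the notebook. I handed the job in at about 30 s on the robot's clock. The hand-in reports no verdict.

- **Wedge:** I used swings of about ±2.6° with a pull of mostly 5–9 N (one reading reached 10.3 N). It came loose between 23 and 30 mm out. It now lies at about (0.45, -0.26), roughly 190 mm from the press's middle and well clear of the notebook.
- **Pen case:** It slid out at about 3–4 N. It lies flat with its middle at about (0.47–0.48, 0.19), against a notebook middle of about (0.469, 0.184).
- **Press:** Two base corners in the top view matched the first picture with 0 px shift, to the nearest pixel (about 2.5 mm).
- **Bystanders:** The loupe, dish and what shows of the bottle look untouched in the last picture. I did not measure their positions.

Two readings disagreed:
- **Press:** The side-view match of the press showed a 0.5 px vertical offset with a lower score (0.88). It first appeared when the case came out and the board dropped, so I think it comes from the changed view there, not from a shift of the press.
- **Wedge:** The side camera put the wedge about 27 mm away in y from the top camera. The top view and the release pose agree, so I trust those.

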